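# Change out the spent filter cartridge of a goldsmith's bench dust collector

### The arm

A 6-joint arm with a two-finger parallel gripper is mounted at the origin on the work surface. World frame = base frame: x ahead of the robot, y to its left, z up, the work surface at z = 0. Lengths are in mm, angles in rad, forces in N, time in s.
With the tool pointing down it reaches from about 275 to 1000 mm from the base axis. Payload 8.4 kg.
Tool frame: the origin (TCP) lies at the very end of the fingers, on their centre line; the grasp point (between the pads) lies 19 mm behind it; z points along the fingers, y is the line along which they close (so a half turn about z gives the same grasp; the last joint's range is limited). The gripper opens to 85 mm and grips with 20 to 120 N. Pads are 22 mm wide; open, the fingers measure 114 mm over their backs; the gripper's body (76 mm by 85 mm) begins 54 mm behind the grasp point. The pads swing forward as they close: fully open they stand 13 mm farther back than shut.
Start: joints at [1.144, 0.353, 1.633, -0, 1.155, -0.002], TCP at [257.585, 569.454, 231.281] pointing down, gripper open.
Joint ranges: [-2.63, 2.63], [-0.92, 2.1], [0.06, 2.66], [-1.3, 4.44], [0, 2.69], [-3.02, 3.02]. Speed limits (rad/s): [2.22, 2.22, 2.79, 3.14, 3.14, 3.14].

### API

Orientations are given as [roll, pitch, yaw] about the fixed x, y, z axes, in that order (R = Rz(yaw) Ry(pitch) Rx(roll)).
In Python, from rig import telemetry, imaging, r gives the robot as it stands. The module is installed in compiled form; this text tells all that it offers.
- The arm moves only by the tool step_arm, never from a script. Its argument "moves" is a list of rows, each a list of 3 entries, a list of its own where there are three numbers: the turn, a rotation vector about the tool's x, y, z scaled (see below), then the shift along the tool's x, y, z scaled (see below), then the opening, from -1 (shut) to 1 (fully open). A call has 1 to 8 rows; each row is the pose to reach, as a shift and turn from the pose commanded when the call began, along the tool's axes at that moment; what a row does not reach only later rows make up. The controller multiplies each number of a shift by 200 mm and each number of a turn by 45 degrees. A row lasts 1/10 s, in which the tool goes at most 50 mm and 8.59 degrees, less where a joint would pass 70% of its speed; a pose out of reach is approached as far as the arm can. A call with a number of a shift or a turn outside -1 to 1 is refused whole. A call with a gripper value outside its range is refused whole. The fingers move at their own pace and stop on an object; "squeeze" is the grip in N (left out, the last holds). Time passes only in rows, so rows that repeat a pose let the fingers close. It gives the time, the measured TCP pose, the force, the opening and the grip force at its end, in the units of the state.
- telemetry.sense(): the state, without advancing time (a new reading comes with each control period).
- imaging.grab_frame(name): name is "side" or "top"; returns the picture (420x560x3 uint8, red, green, blue); there is no depth.
- imaging.calibration(name): a dict with "fx", "fy", "cx", "cy" (pixels), "dist_coeffs" ([k1, k2, p1, p2, k3] as OpenCV has them; the pictures are not rectified), "cam_to_world" (4x4, takes a point from camera to world coordinates). Camera axes: x right, y up, looking along -z (the intrinsics and any distortion apply to the point x, -y, -z); pixel columns grow to the right and rows downward; lengths in mm; the calibration is good to about 2 mm. A picture is of the moment at which its call begins. calibration takes no time and is no camera call.
- r.sign_off(): hands the job in; it is judged then, once.
Trained networks look in the newest picture that a camera, given by its name, has taken for a name from the list of things; names that differ only in an ending like _2 or _b are one class to them, and where a whole thing is asked for, a point or a joint stands for the part that bears it (a point fixed in the world has none). Each returns a list of dicts, best first, with "conf" (0 to 1); they miss things now and then, are a little off and sometimes report something else, mostly with a low value. They report only what shows in the picture. A call takes as long as a camera call.
- imaging.recognise(camera, name): "extent" ([left, top, width, height] in pixels, round what is visible of it).
- imaging.mark_of(camera, name): "xy" ([column, row] in pixels: a listed point, or the origin of a listed thing).
The state is a dict: "clock": time; "qpos": joint angles; "qvel": joint speeds; "joint_efforts": joint torques, N m; "eef_pos": TCP position; "tcp_rot": TCP orientation; "contact_force": force on the tool from outside, world axes, zero at the start; "wrist_torque": the same for the moment, N m; "opening": opening from 0.0 (shut) to 1.0 (fully open); "grasp_force": force on a finger pad.
Only numpy, scipy, OpenCV 4.12 (cv2) and the standard library are available. Lean on these libraries where they do the work, as an engineer would, in place of code of your own. Each camera call takes 0.05 s, during which the arm holds its last target. There are 200 camera calls.

### The job

The pleated filter cartridge on top of the bench dust collector is full of gold dust. Turn it anticlockwise by its bar handle, past the click, until the bar lines up with the two ribs beside the collar, lift it straight out and stand it upright on the clear part of the steel sweeps tray, without dropping or tipping it. Then swing the collector's round dust flap shut over the empty collar, and leave the jar, the tin and the other loose things on the bench as they are.

Things in the scene. Friction and masses are not known exactly. Their poses are not given: they have to be found in the camera images.
- collector: Bench dust collector, a grey box 240 x 240 x 100 mm, fixed. Origin: centre of its underside, below the collar's axis; z up. Its x axis runs through the collar's two entry notches (+x and -x), marked on the deck by two raised black ribs (30 x 8 x 6 mm, from 56 to 86 mm off the axis). Two spring rollers give a click (under 0.5 N m) halfway through the turn. The flap is hinged on its +y side.
- collar (a point): Centre of the bayonet collar's floor, on its axis, 100 mm above the bench (axes as the collector). The collar is a ring of 108 mm outside diameter, 15 mm high; its inner lips hold the cartridge's two lugs down except at the two notches. The cartridge must rise 20 mm to be clear of it.
- cartridge: Loose pleated filter, grey lid, black bar, 0.45 kg, 155 mm tall, widest 88 mm. Origin: centre of its underside; z up; x along bar and two foot lugs. Starts locked on the collar floor, its x 58-73 deg clockwise (from above) of the collector's x; it can then rise 2 mm only. Turned anticlockwise until the x axes are in line (within 6 deg) it lifts free; a stop bars it 3 deg past that line.
- bar (a point): Grip point on the bar handle of the cartridge: on its axis, 146 mm above its underside (axes as the cartridge). The bar is 76 mm long (along the cartridge's x), 14 mm wide (along y) and stands from 124 mm (top of the lid) to 155 mm above the underside.
- tray: Square steel sweeps tray, fixed, 220 x 220 mm outside, rim 18 mm high, walls 4 mm, floor 4 mm thick. Origin: centre of its underside; z up. The jar and the tin stand in its -x half; its +x half is clear.
- tray_clear (a point): Middle of the clear half of the tray, on the top of the floor (4 mm above the bench), 52 mm from the tray's centre along its +x (axes as the tray).
- flap (a joint): Hinge angle (rad) of the round dust flap: aluminium disc, 110 mm diameter, 5 mm thick, with a 32 mm wide pull lip. 0 shut, flat over the collar; 1.57 upright; starts open at 1.6-1.85, leaning to the collector's +y. Hinge line along the collector's x, 64 mm to +y of the collar axis, 119 mm above the bench. A stiff hinge holds it near upright; pushed below 1.2, towards the collar, it falls shut.
- flap_edge (a point): Middle of the flap's free edge (outer end of the pull lip), 136 mm from the hinge line; when the flap is open it is the top of the flap.
- jar: Small closed glass jar with a steel lid, 52 mm diameter, 68 mm tall, standing in the tray. Origin: centre of its underside. Leave it.
- tin: Round aluminium tin with a black lid, 60 mm diameter, 42 mm tall, standing in the tray. Origin: centre of its underside. Leave it.
- pot: White plastic pot with lid, 54 mm diameter, 55 mm tall, beyond the collector and tray. Leave it.
- tweezers: Steel tweezers, 165 mm long, 6 mm high, lying between collector and tray. Leave them.
- burnisher: Burnisher with a wooden handle, 178 mm long, lying at the far side of the bench. Leave it.

How it is judged:
By the outcome, as a careful person would: the job done as asked, in the order asked, and still so for the second after the job is handed in, with the robot touching nothing.
It also fails if it takes over 67 s, if anything falls off the work surface, if the arm or the gripper's body presses on something with over 40 N, if the wrist force passes 120 N, or if a joint passes its speed limit or range.

## Working session

There is one attempt and no reset: what is moved stays moved. The work goes in short steps, Python scripts to look and compute and a tool call to move; the robot and the scene stay as the last step left them, time stands still between calls to the robot, and variables do not carry over. Pictures are saved under pics/ and viewed, at most 10 in all, crops included, and the job is handed in when it is done.

Besides the shell and the picture viewer there is one more tool, called as name(argument=value, ...), one argument or row to a line, values as JSON. step_arm: Moves the arm, as the interface text tells. Its arguments: {"type":"object","properties":{"moves":{"type":"array"},"squeeze":{"type":"number"}},"required":["moves"]}

```bash
mkdir -p pics
cat > h.py <<'E'
import numpy as np, cv2
from rig import telemetry, imaging, r
def cal(c):
    k=imaging.calibration(c); K=np.array([[k['fx'],0,k['cx']],[0,k['fy'],k['cy']],[0,0,1.]])
    return K,np.array(k['dist_coeffs'],float),np.array(k['cam_to_world'])
def ray(c,xy):
    K,d,T=cal(c); p=cv2.undistortPoints(np.array([[xy]],float),K,d)[0,0]
    v=T[:3,:3]@np.array([p[0],-p[1],-1]); return T[:3,3],v
def onz(c,xy,z):
    o,v=ray(c,xy); return o+v*(z-o[2])/v[2]
def proj(c,P):
    K,d,T=cal(c); q=(np.atleast_2d(P)-T[:3,3])@T[:3,:3]; q=q*[1,-1,-1]
    return cv2.projectPoints(q,np.zeros(3),np.zeros(3),K,d)[0][:,0]
def tri(a,b):
    (o1,v1),(o2,v2)=ray('side',a),ray('top',b)
    s=np.linalg.lstsq(np.c_[v1,-v2],o2-o1,rcond=None)[0]
    p,q=o1+s[0]*v1,o2+s[1]*v2; return (p+q)/2,np.linalg.norm(p-q)
def save(c,n): 
    im=imaging.grab_frame(c); cv2.imwrite('pics/'+n,im[:,:,::-1]); return im
E
python3 - <<'E'
from h import *
np.set_printoptions(precision=1,suppress=True)
for c in('side','top'):
    save(c,c+'0.png'); print(c,cal(c)[2].tolist())
    for n in('collector','collar','cartridge','bar','tray','tray_clear','flap','flap_edge','jar','tin'):
        for k,f in(('xy',imaging.mark_of),('extent',imaging.recognise)):
            if k=='extent' and n in('collar','bar','tray_clear','flap_edge'):continue
            print(n,[(np.round(d[k],1).tolist(),round(d['conf'],2)) for d in f(c,n)[:2]])
E
```

```text
side [[0.8785118260111155, 0.3136610959367289, -0.36032442111850466, 274.83287602765773], [-0.47751454493076473, 0.5987141739357097, -0.6430561385353889, -610.4720262395433], [0.014029644976977248, 0.7369925744702255, 0.675755217691709, 857.004414866682], [0.0, 0.0, 0.0, 1.0]]
collector [([221.3, 221.1], 0.9)]
collector [([164.1, 141.1, 119.1, 120.4], 0.84)]
collar [([219.8, 189.2], 0.78)]
cartridge [([210.2, 141.3], 0.65), ([217.3, 193.1], 0.56)]
cartridge [([197.4, 131.4, 37.7, 69.5], 0.8)]
bar [([214.3, 138.5], 0.6)]
tray [([325.2, 371.1], 0.72)]
tray [([247.3, 302.5, 163.1, 116.7], 0.78)]
tray_clear [([310.0, 355.4], 0.89)]Traceback (most recent call last):
  File "<stdin>", line 8, in <module>
ValueError: it knows: bar, burnisher, cartridge, collar, collector, flap_edge, jar, pot, tin, tray, tray_clear, tweezers
```

View pics/side0.png

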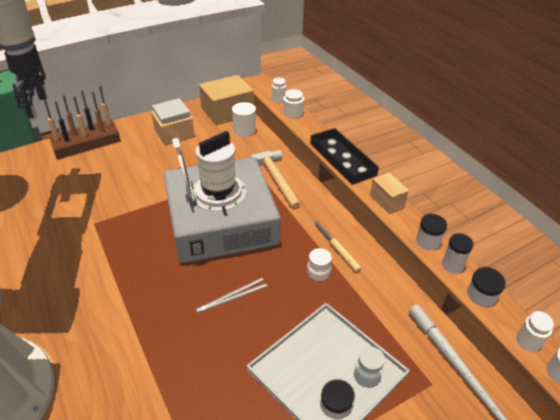

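The side picture shows the collector at about (221,205), the cartridge with its black bar at (215,142), the flap open to the left with its lip at (177,143), and the tray at (325,370). The jar is at (370,365), the tin at (337,398), and the tray's clear half is upper left.

Run:
```python
from h import *
import json
D={}
for c in('side','top'):
    save(c,c+'1.png'); D[c]={}
    for n in('collector','collar','cartridge','bar','tray','tray_clear','flap_edge','jar','tin','tweezers','pot'):
        l=imaging.mark_of(c,n); print(c,n,[(np.round(d['xy'],1).tolist(),round(d['conf'],2)) for d in l[:2]])
        if l: D[c][n]=l[0]['xy']
json.dump(D,open('D.json','w'))
for n in D['side']:
    if n in D['top']: p,e=tri(D['side'][n],D['top'][n]); print(n,p.round(1),round(e,1))
print(cal('top')[2].round(2).tolist(),telemetry.sense())
```

```text
side collector [([219.6, 223.1], 0.66)]
side collar []
side cartridge [([216.9, 189.7], 0.97)]
side bar [([332.7, 404.8], 0.61)]
side tray [([326.6, 370.6], 0.96)]
side tray_clear [([309.1, 355.6], 0.58)]
side flap_edge [([176.8, 142.8], 0.76)]
side jar [([364.6, 377.9], 0.87)]
side tin [([335.3, 403.2], 0.93)]
side tweezers [([236.3, 296.6], 0.59), ([326.2, 369.4], 0.43)]
side pot [([320.6, 271.3], 0.88)]
top collector [([186.7, 243.5], 0.87)]
top collar [([181.5, 242.6], 0.68), ([272.2, 160.4], 0.41)]
top cartridge [([183.3, 242.9], 0.6), ([186.8, 244.3], 0.22)]
top bar [([164.4, 242.6], 0.71), ([186.3, 244.3], 0.57)]
top tray [([381.1, 235.9], 0.91)]
top tray_clear [([359.4, 242.8], 0.75)]
top flap_edge [([149.4, 284.4], 0.69), ([403.5, 246.0], 0.54)]
top jar [([395.0, 216.2], 0.59), ([277.5, 270.6], 0.59)]
top tin [([407.4, 248.2], 0.77), ([182.3, 242.5], 0.56)]
top tweezers [([278.5, 273.5], 0.61)]
top pot [([291.0, 193.6], 0.98)]
collector [589.9 234.4 -12.9] 3.1
cartridge [585.1 215.5 113.8] 6.4
bar [ 678.4  128.6 -444.5] 554.9
tray [ 599.9 -249.6    7.3] 6.8
tray_clear [ 587.
[... 277 characters left out ...]
, 0.0, 1.0]] {'clock': 1.7, 'qpos': array([ 1.14362962e+00,  3.53008309e-01,  1.63338422e+00, -1.91672151e-05,
        1.15519192e+00, -2.40528275e-03]), 'qvel': array([-0.00046011,  0.00061692,  0.00056998, -0.00169838,  0.00091499,
       -0.00017742]), 'joint_efforts': array([ 4.67302998e-04, -6.05166078e+01, -3.42435014e+01,  3.34555637e-05,
        1.13885573e-03, -1.99434538e-05]), 'eef_pos': array([257.57889352, 569.4695239 , 231.28253878]), 'tcp_rot': array([3.14158448e+00, 1.75553210e-05, 2.71683897e+00]), 'contact_force': array([-0.38601332,  0.11496476,  0.24318302]), 'wrist_torque': array([ 0.02799749, -0.0420563 ,  0.01454887]), 'grasp_force': 0.0, 'opening': 0.9981383601944571}
```

View pics/top1.png

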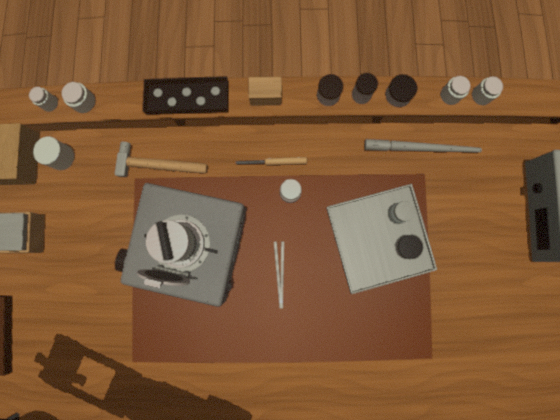

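The top picture shows the deck with corners near (147,185), (244,205), (221,305) and (123,284). The right-hand rib is at (209,251). The bar runs from (160,224) to (171,260), and the flap is at (163,276). The tray corners are (327,209), (411,185), (436,270) and (354,292), with jar and tin on its right, so tray +x points left.

Run:
```python
from h import *
im=cv2.imread('pics/top1.png')
c=im[175:315,110:255]; cv2.imwrite('pics/c1.png',cv2.resize(c,None,fx=4,fy=4,interpolation=cv2.INTER_CUBIC)[:600])
```

```text
(no output)
```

View pics/c1.png

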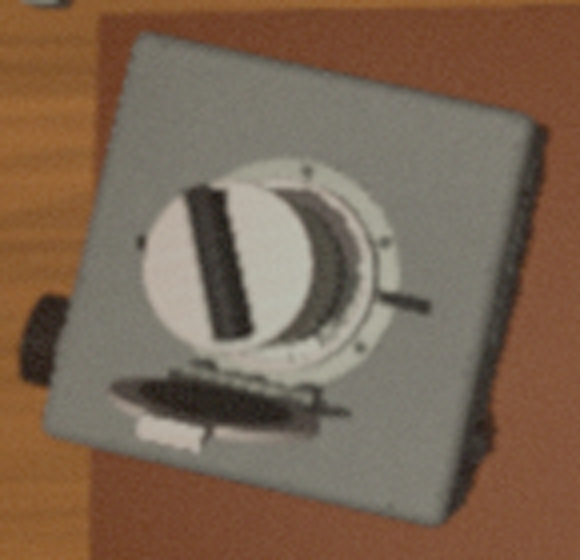

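step_arm(
  moves=[
    [[0, 0, 0.19], [0, 0, -0.25], 1],
    [[0, 0, 0.38], [0, 0, -0.5], 1],
    [[0, 0, 0.57], [0, 0, -0.55], 0.4],
    [[0, 0, 0.76], [0, 0, -0.55], 0.4],
    [[0, 0, 0.95], [0, 0, -0.55], 0.4],
    [[0, 0, 1], [0, 0, -0.55], 0.4],
  ],
)

```text
clock: 2.3
eef_pos: [257.6, 569.4, 341.5]
tcp_rot: [3.141, -0.0, 1.926]
contact_force: [0.1, 1.0, 0.3]
opening: 0.704
grasp_force: 0.0
```

The crop shows deck corners at crop pixels (143,33), (540,118), (440,525) and (45,432). The bar's left top edge runs from (187,193) to (215,340), the right rib from (380,295) to (430,306), and the flap lies at the bottom with its lip at (170,435).

Run:
```python
from h import *
np.set_printoptions(precision=1,suppress=True)
f=lambda p:np.array(p)/4+[110-.375,175-.375]
C=np.array([onz('top',f(p),100) for p in((143,33),(540,118),(440,525),(45,432))])
print(C,C.mean(0),[np.linalg.norm(C[i]-C[i-1]) for i in range(4)])
a=lambda d:np.degrees(np.arctan2(d[1],d[0]))
print('x ang',a(C[0]-C[1]),a(C[3]-C[2]),a(C[0]-C[3])+90,a(C[1]-C[2])+90)
R=[onz('top',f(p),106) for p in((380,295),(430,306))];print('rib',R,a(R[0]-R[1]), a(C.mean(0)-R[1]))
B=[onz('top',f(p),255) for p in((187,190),(215,187),(215,340))]
print('bar',B,a(B[0]-B[2]),(B[1]+B[2])/2)
T=np.array([onz('top',p,18) for p in((327,209),(411,185),(436,270),(354,292))])
print(T,T.mean(0),a(T[0]-T[1]),a(T[3]-T[2]))
for p in((170,418),(170,450)): print('lip',onz('top',f(p),255))
print(onz('side',(176.8,142.8),254))
# side check: collector & bar
for P in (np.r_[C.mean(0)[:2],100],np.r_[C.mean(0)[:2],246]): print(proj('side',P),proj('top',P))
# refine tray outline by colour
im=cv2.imread('pics/top1.png'); h=cv2.cvtColor(im,cv2.COLOR_BGR2HSV)
m=((h[...,1]<70)&(h[...,2]>70)).astype(np.uint8); m[:, :315]=0; m[:170]=0;m[:,450:]=0
m=cv2.morphologyEx(m,cv2.MORPH_OPEN,np.ones((5,5)))
cs=max(cv2.findContours(m,0,1)[0],key=cv2.contourArea); print(cv2.boxPoints(cv2.minAreaRect(cs)))
```

```text
[[727.6 307.6 100. ]
 [674.8  77.9 100. ]
 [447.6 135.2 100. ]
 [499.6 360.9 100. ]] [587.4 220.4 100. ] [np.float64(234.17196133343552), np.float64(235.7251838195903), np.float64(234.29299480520856), np.float64(231.62331904163594)]
x ang 77.04667932692062 77.02896046157875 76.85812509915941 75.85503321675004
rib [array([575.6, 167.7, 106. ]), array([569.2, 139.6, 106. ])] 77.170146502077 77.32890605811474
bar [array([622.7, 235.4, 255. ]), array([624. , 221.7, 255. ]), array([551.2, 220.9, 255. ])] 11.4460353268914 [587.6 221.3 255. ]
[[ 670.4 -117.6   18. ]
 [ 727.6 -329.1   18. ]
 [ 516.5 -382.4   18. ]
 [ 467.9 -178.3   18. ]] [ 595.6 -251.8   18. ] 105.13433637877374 103.39265229976662
lip [514.5 242.3 255. ]
lip [499.5 242.2 255. ]
[509.9 242.5 254. ]
[[218.7 192.7]] [[181.9 243.4]]
[[214.6 141.3]] [[165.1 240.7]]
[[325.9 206.4]
 [412.2 182.3]
 [436.7 269.8]
 [350.4 294. ]]
```

step_arm(
  moves=[
    [[0, 0, 0.19], [-0.2, 0.085, 0], 0.4],
    [[0, 0, 0.38], [-0.4, 0.17, 0], 0.4],
    [[0, 0, 0.57], [-0.6, 0.255, 0], 0.4],
    [[0, 0, 0.76], [-0.8, 0.34, 0], 0.4],
    [[0, 0, 0.95], [-1, 0.425, 0], 0.4],
    [[0, 0, 1], [-1, 0.425, 0], 0.4],
    [[0, 0, 1], [-1, 0.425, 0], 0.4],
  ],
)

```text
clock: 3.0
eef_pos: [408.5, 411.4, 341.4]
tcp_rot: [-3.142, -0.0, 1.143]
contact_force: [-0.2, 0.3, 0.2]
opening: 0.696
grasp_force: 0.0
```

```bash
cat > go.py <<'E'
import sys
from h import *
from scipy.spatial.transform import Rotation as Ro
# target x y z yaw(deg): print units from the measured pose
x,y,z,w=map(float,sys.argv[1:5]); s=telemetry.sense()
R=Ro.from_euler('xyz',s['tcp_rot']); G=Ro.from_euler('xyz',[np.pi,0,np.radians(w)])
print('shift',(R.inv().apply(np.array([x,y,z])-s['eef_pos'])/200).round(3),'turn',(np.degrees((R.inv()*G).as_rotvec())/45).round(3))
print(s['eef_pos'].round(1),s['tcp_rot'].round(3),'t',s['clock'],'q6',s['qpos'].round(2),'F',s['contact_force'].round(1),s['wrist_torque'].round(2),s['opening'],s['grasp_force'])
E
python3 go.py 587.5 220.5 300 11.5
```

```text
shift [-0.497  1.21   0.207] turn [-0.  -0.   1.2]
[408.5 411.4 341.4] [-3.142 -0.     1.143] t 3.0 q6 [0.79 0.2  1.6  0.   1.35 1.21] F [-0.2  0.3  0.2] [0.07 0.05 0.04] 0.6960555471981761 0.0
```

step_arm(
  moves=[
    [[0, 0, 0.19], [-0.08, 0.2, 0], 0.4],
    [[0, 0, 0.38], [-0.16, 0.4, 0], 0.4],
    [[0, 0, 0.57], [-0.24, 0.6, 0], 0.4],
    [[0, 0, 0.76], [-0.32, 0.8, 0], 0.4],
    [[0, 0, 0.95], [-0.4, 1, 0], 0.4],
    [[0, 0, 1], [-0.4, 1, 0], 0.4],
    [[0, 0, 1], [-0.4, 1, 0], 0.4],
  ],
)

```text
clock: 3.7
eef_pos: [557.2, 256.9, 341.0]
tcp_rot: [-3.141, 0.0, 0.361]
contact_force: [0.6, -0.7, -0.9]
opening: 0.697
grasp_force: 0.0
```

```bash
python3 go.py 587.5 220.8 300 11.5
```

```text
shift [0.078 0.222 0.205] turn [-0.     0.001  0.204]
[557.2 256.9 341. ] [-3.141  0.     0.361] t 3.7 q6 [0.43 0.25 1.53 0.   1.36 1.64] F [ 0.6 -0.7 -0.9] [-0.    0.04 -0.  ] 0.6974083615963624 0.0
```

step_arm(
  moves=[
    [[0, 0, 0.1], [0.04, 0.11, 0.05], 0.4],
    [[0, 0, 0.2], [0.08, 0.22, 0.1], 0.4],
    [[0, 0, 0.2], [0.08, 0.22, 0.2], 0.4],
    [[0, 0, 0.2], [0.08, 0.22, 0.3], 0.4],
    [[0, 0, 0.2], [0.08, 0.22, 0.4], 0.4],
    [[0, 0, 0.2], [0.08, 0.22, 0.5], 0.4],
    [[0, 0, 0.2], [0.08, 0.22, 0.56], 0.4],
    [[0, 0, 0.2], [0.08, 0.22, 0.56], 0.4],
  ],
)

```text
clock: 4.5
eef_pos: [586.0, 222.2, 227.6]
tcp_rot: [3.141, 0.003, 0.206]
contact_force: [-0.0, -0.5, 0.2]
opening: 0.699
grasp_force: 0.0
```

```bash
python3 go.py 587.5 220.8 228 11.5; python3 -c "
from h import *
im=save('side','s2.png')
cv2.imwrite('pics/s2c.png',cv2.resize(cv2.imread('pics/s2.png')[60:230,130:310],None,fx=3.3,fy=3.3))"
```

```text
shift [ 0.006  0.009 -0.002] turn [0.    0.004 0.007]
[586.  222.2 227.6] [3.141e+00 3.000e-03 2.060e-01] t 4.5 q6 [0.36 0.36 1.63 0.   1.15 1.72] F [-0.  -0.5  0.2] [ 0.    0.02 -0.01] 0.6994876692725527 0.0
```

View pics/s2c.png

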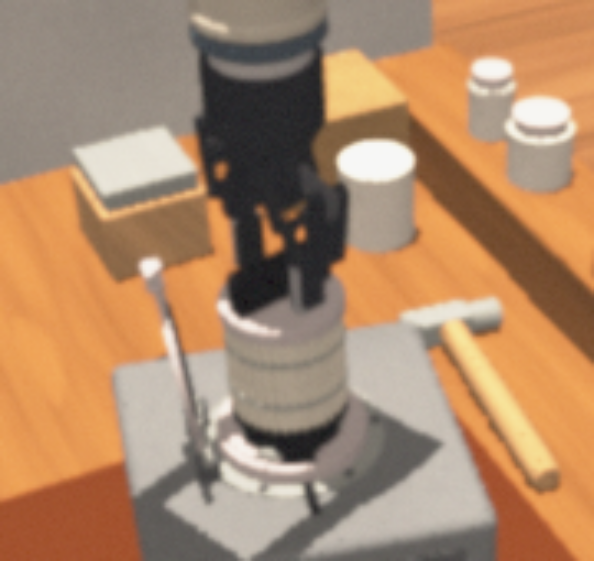

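The fingers straddle the bar at crop pixel (270,285) and are clear of the flap at (175,360). Next I close them.

step_arm(
  moves=[
    [[0, 0, 0], [0.005, 0.007, 0], -0.4],
    [[0, 0, 0], [0.005, 0.007, 0], -1],
    [[0, 0, 0], [0.005, 0.007, 0], -1],
    [[0, 0, 0], [0.005, 0.007, 0], -1],
    [[0, 0, 0], [0.005, 0.007, 0], -1],
    [[0, 0, 0], [0.005, 0.007, 0], -1],
  ],
  squeeze=60,
)

```text
clock: 5.15
eef_pos: [589.0, 220.6, 229.9]
tcp_rot: [-3.141, -0.001, 0.203]
contact_force: [-0.9, 1.7, 4.1]
opening: 0.152
grasp_force: 62.1
```

```bash
python3 go.py 587.5 220.8 228 77
```

```text
shift [-0.007 -0.003  0.009] turn [ 0.000e+00 -1.000e-03 -1.452e+00]
[589.  220.6 229.9] [-3.141e+00 -1.000e-03  2.030e-01] t 5.15 q6 [0.36 0.36 1.63 0.   1.15 1.72] F [-0.9  1.7  4.1] [0.28 0.04 0.07] 0.15178751325739018 62.14784502983093
```

step_arm(
  moves=[
    [[0, 0, -0.1], [0, 0, -0.005], -1],
    [[0, 0, -0.2], [0, 0, -0.005], -1],
    [[0, 0, -0.3], [0, 0, -0.005], -1],
    [[0, 0, -0.4], [0, 0, -0.005], -1],
    [[0, 0, -0.5], [0, 0, -0.005], -1],
    [[0, 0, -0.6], [0, 0, -0.005], -1],
    [[0, 0, -0.7], [0, 0, -0.005], -1],
    [[0, 0, -0.7], [0, 0, -0.005], -1],
  ],
  squeeze=80,
)

```text
clock: 5.95
eef_pos: [588.3, 220.3, 230.0]
tcp_rot: [-3.141, 0.001, 0.754]
contact_force: [-1.3, 1.3, -1.1]
opening: 0.151
grasp_force: 78.7
```

```bash
python3 go.py 587.5 220.8 228 77
```

```text
shift [-0.001 -0.005  0.01 ] turn [-0.001  0.001 -0.751]
[588.3 220.3 230. ] [-3.141e+00  1.000e-03  7.540e-01] t 5.95 q6 [0.36 0.36 1.63 0.   1.16 1.17] F [-1.3  1.3 -1.1] [0.32 0.13 0.14] 0.15062377707671726 78.7172019481659
```

step_arm(
  moves=[
    [[0, 0, -0.1], [0, 0, 0], -1],
    [[0, 0, -0.2], [0, 0, 0], -1],
    [[0, 0, -0.3], [0, 0, 0], -1],
    [[0, 0, -0.4], [0, 0, 0], -1],
    [[0, 0, -0.5], [0, 0, 0], -1],
    [[0, 0, -0.6], [0, 0, 0], -1],
    [[0, 0, -0.7], [0, 0, 0], -1],
    [[0, 0, -0.7], [0, 0, 0], -1],
  ],
)

```text
clock: 6.75
eef_pos: [588.6, 220.4, 230.0]
tcp_rot: [-3.141, -0.0, 1.302]
contact_force: [0.3, 1.4, -2.6]
opening: 0.147
grasp_force: 78.5
```

```bash
python3 go.py 587.5 220.8 228 77
```

```text
shift [ 0.001 -0.006  0.01 ] turn [-0.    -0.    -0.053]
[588.6 220.4 230. ] [-3.141 -0.     1.302] t 6.75 q6 [0.36 0.36 1.63 0.   1.16 0.62] F [ 0.3  1.4 -2.6] [ 0.53 -0.18  0.01] 0.14665945222860519 78.50802898406982
```

step_arm(
  moves=[
    [[0, 0, -0.03], [0, 0, 0], -1],
    [[0, 0, -0.06], [0, 0, 0], -1],
    [[0, 0, -0.06], [0, 0, 0], -1],
    [[0, 0, -0.06], [0, 0, -0.015], -1],
    [[0, 0, -0.06], [0, 0, -0.03], -1],
    [[0, 0, -0.06], [0, 0, -0.03], -1],
  ],
)

```text
clock: 7.35
eef_pos: [588.7, 220.3, 236.8]
tcp_rot: [3.141, -0.0, 1.35]
contact_force: [-0.5, 1.5, -2.4]
opening: 0.147
grasp_force: 78.3
```

```bash
python3 go.py 587.5 220.8 300 77
```

```text
shift [ 0.001 -0.007 -0.316] turn [ 0.    -0.     0.008]
[588.7 220.3 236.8] [ 3.141 -0.     1.35 ] t 7.35 q6 [0.36 0.35 1.62 0.   1.17 0.58] F [-0.5  1.5 -2.4] [0.55 0.05 0.02] 0.1471019992938512 78.3039379119873
```

step_arm(
  moves=[
    [[0, 0, 0], [0, 0, -0.03], -1],
    [[0, 0, 0], [0, 0, -0.06], -1],
    [[0, 0, 0], [0, 0, -0.1], -1],
    [[0, 0, 0], [0, 0, -0.16], -1],
    [[0, 0, 0], [0, 0, -0.24], -1],
    [[0, 0, 0], [0, 0, -0.32], -1],
    [[0, 0, 0], [0, 0, -0.38], -1],
    [[0, 0, 0], [0, 0, -0.4], -1],
  ],
)

```text
clock: 8.15
eef_pos: [589.3, 220.4, 318.4]
tcp_rot: [3.139, -0.001, 1.35]
contact_force: [0.7, -0.1, -4.2]
opening: 0.145
grasp_force: 78.5
```

```bash
python3 - <<'E'
from h import *
save('side','s3.png')
for c in('side','top'):
    if c=='top': save(c,'t3.png')
    for n in('tray','tray_clear','cartridge','bar'): print(c,n,[(np.round(d['xy'],1).tolist(),round(d['conf'],2)) for d in imaging.mark_of(c,n)[:2]])
B=cv2.boxPoints(((0,0),(1,1),0)); T=np.array([onz('top',p,18) for p in((325.9,206.4),(412.2,182.3),(436.7,269.8),(350.4,294))]);m=T.mean(0)
print(m,[np.linalg.norm(T[i]-T[i-1]).round(1) for i in range(4)])
u=(T[0]+T[3]-T[1]-T[2]);u/=np.linalg.norm(u);print(np.degrees(np.arctan2(u[1],u[0])),m+52*u)
print(onz('top',(359.4,242.8),4),onz('side',(309.1,355.6),4),onz('side',(326.6,370.6),0),onz('top',(381.1,235.9),0))
E
python3 go.py 587 -201 305 77
```

```text
side tray [([328.3, 370.9], 0.95)]
side tray_clear [([308.2, 352.0], 0.59)]
side cartridge [([214.4, 163.3], 0.67)]
side bar [([211.5, 105.2], 0.6), ([319.3, 271.4], 0.43)]
top tray [([381.5, 238.7], 0.69)]
top tray_clear [([364.7, 244.0], 0.91)]
top cartridge [([175.3, 240.2], 0.96), ([291.6, 193.5], 0.27)]
top bar [([151.2, 239.7], 0.67)]
[ 597.89305831 -250.29498276   18.        ] [np.float64(220.4), np.float64(224.9), np.float64(223.5), np.float64(221.3)]
104.42837027051367 [ 584.93624665 -199.93506783   18.        ]
[ 586.93788023 -197.35068078    4.        ] [ 585.4904308  -202.67686343    4.        ] [ 599.44081433 -245.2270397     0.        ] [ 603.30319252 -253.02896734    0.        ]
shift [-2.057  0.453  0.055] turn [-0.001  0.001  0.008]
[588.5 220.3 315.8] [-3.141  0.     1.35 ] t 8.65 q6 [ 0.36  0.29  1.53 -0.    1.32  0.58] F [ 0.3  1.6 -3.4] [ 0.01 -0.    0.02] 0.15034488737045867 78.48299145698547
```

View pics/s3.png

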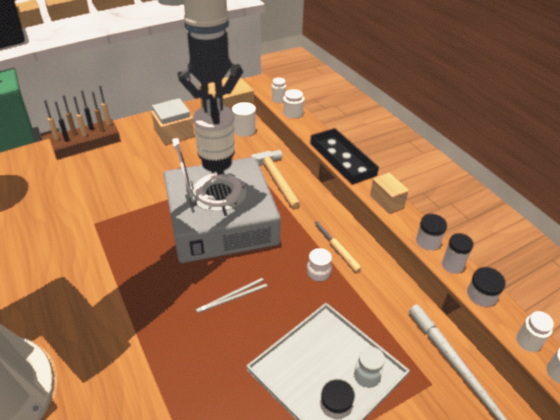

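The cartridge hangs clear above the collar at (215,140), the flap is still open at (180,160), and the tray is unchanged. Next I carry it to about (586,-200).

step_arm(
  moves=[
    [[0, 0, 0], [-0.05, 0.01, 0], -1],
    [[0, 0, 0], [-0.14, 0.03, 0], -1],
    [[0, 0, 0], [-0.28, 0.06, 0], -1],
    [[0, 0, 0], [-0.43, 0.095, 0], -1],
    [[0, 0, 0], [-0.58, 0.13, 0], -1],
    [[0, 0, 0], [-0.73, 0.16, 0], -1],
    [[0, 0, 0], [-0.88, 0.19, 0], -1],
    [[0, 0, 0], [-1, 0.22, 0], -1],
  ],
)

```text
clock: 9.45
eef_pos: [587.1, 12.4, 316.5]
tcp_rot: [3.141, 0.001, 1.349]
contact_force: [0.5, -0.2, -3.7]
opening: 0.145
grasp_force: 78.4
```

```bash
python3 go.py 586 -200 230 77
```

```text
shift [-1.037  0.228  0.433] turn [0.    0.001 0.007]
[587.1  12.4 316.5] [3.141e+00 1.000e-03 1.349e+00] t 9.45 q6 [ 0.02  0.22  1.62 -0.    1.3   0.24] F [ 0.5 -0.2 -3.7] [ 0.02 -0.04 -0.03] 0.14464528075734703 78.38284492492676
```

step_arm(
  moves=[
    [[0, 0, 0], [-0.12, 0.025, 0], -1],
    [[0, 0, 0], [-0.27, 0.06, 0], -1],
    [[0, 0, 0], [-0.43, 0.095, 0], -1],
    [[0, 0, 0], [-0.6, 0.13, 0], -1],
    [[0, 0, 0], [-0.76, 0.17, 0], -1],
    [[0, 0, 0], [-0.9, 0.2, 0], -1],
    [[0, 0, 0], [-1, 0.22, 0], -1],
    [[0, 0, 0], [-1, 0.22, 0], -1],
  ],
)

```text
clock: 10.25
eef_pos: [585.9, -193.1, 316.3]
tcp_rot: [3.142, 0.001, 1.347]
contact_force: [-0.0, -0.5, -4.0]
opening: 0.143
grasp_force: 78.4
```

```bash
python3 go.py 586 -200 190 77
```

```text
shift [-0.033  0.008  0.631] turn [0.    0.002 0.004]
[ 585.9 -193.1  316.3] [3.142e+00 1.000e-03 1.347e+00] t 10.25 q6 [-0.32  0.27  1.55 -0.    1.31 -0.1 ] F [-0.  -0.5 -4. ] [ 0.04 -0.07  0.  ] 0.1431242045860596 78.35791110992432
```

step_arm(
  moves=[
    [[0, 0, 0], [-0.03, 0.005, 0.05], -1],
    [[0, 0, 0], [-0.03, 0.005, 0.16], -1],
    [[0, 0, 0], [-0.03, 0.005, 0.28], -1],
    [[0, 0, 0], [-0.03, 0.005, 0.4], -1],
    [[0, 0, 0], [-0.03, 0.005, 0.52], -1],
    [[0, 0, 0], [-0.03, 0.005, 0.64], -1],
    [[0, 0, 0], [-0.03, 0.005, 0.74], -1],
    [[0, 0, 0], [-0.03, 0.005, 0.76], -1],
  ],
)

```text
clock: 11.05
eef_pos: [584.6, -194.3, 161.2]
tcp_rot: [-3.137, -0.001, 1.351]
contact_force: [0.2, 0.1, -4.8]
opening: 0.148
grasp_force: 78.4
```

```bash
python3 go.py 586 -200 134 77; python3 -c "
from h import *
save('side','s4.png');save('top','t4.png')
a=cv2.imread('pics/s4.png')[230:420,220:430];b=cv2.imread('pics/t4.png')[160:310,300:450]
cv2.imwrite('pics/c4.png',np.hstack([cv2.resize(a,(440,400)),cv2.resize(b,(360,400))]))"
```

```text
shift [-0.026  0.014  0.136] turn [-0.006 -0.001  0.009]
[ 584.6 -194.3  161.2] [-3.137e+00 -1.000e-03  1.351e+00] t 11.05 q6 [-0.32  0.41  1.71  0.    1.02 -0.1 ] F [ 0.2  0.1 -4.8] [0.02 0.05 0.01] 0.14755752103238076 78.42966198921204
```

View pics/c4.png

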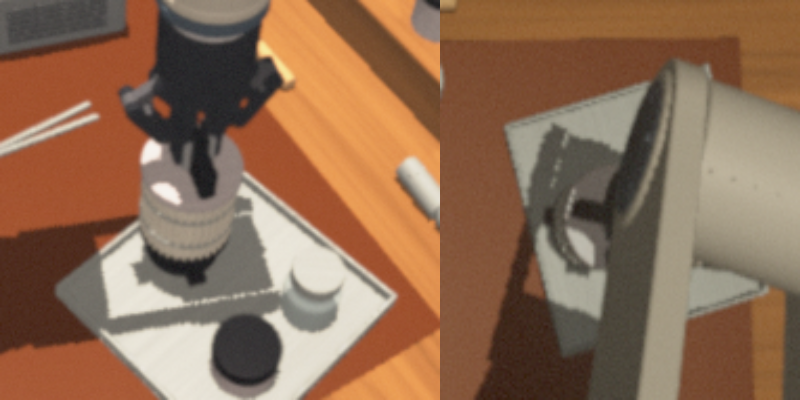

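The cartridge is over the clear half at (190,215) in the left crop, inside the walls and well clear of jar and tin. Next I lower it slowly.

step_arm(
  moves=[
    [[0, 0, 0], [-0.015, 0.01, 0.03], -1],
    [[0, 0, 0], [-0.03, 0.015, 0.06], -1],
    [[0, 0, 0], [-0.03, 0.015, 0.09], -1],
    [[0, 0, 0], [-0.03, 0.015, 0.11], -1],
    [[0, 0, 0], [-0.03, 0.015, 0.12], -1],
    [[0, 0, 0], [-0.03, 0.015, 0.125], -1],
    [[0, 0, 0], [-0.03, 0.015, 0.13], -1],
    [[0, 0, 0], [-0.03, 0.015, 0.13], -1],
  ],
)

```text
clock: 11.95
eef_pos: [588.4, -201.8, 138.3]
tcp_rot: [3.141, -0.0, 1.35]
contact_force: [0.1, -0.5, -3.8]
opening: 0.146
grasp_force: 78.5
```

```bash
python3 go.py 586 -200 134 77
```

```text
shift [ 0.006 -0.014  0.022] turn [ 0.    -0.     0.008]
[ 588.4 -201.8  138.3] [ 3.141 -0.     1.35 ] t 11.95 q6 [-0.33  0.45  1.72  0.    0.98 -0.11] F [ 0.1 -0.5 -3.8] [0.02 0.01 0.05] 0.14619285244350275 78.49875926971436
```

Still hanging; I lower 1 mm per row.

step_arm(
  moves=[
    [[0, 0, 0], [0, 0, 0.005], -1],
    [[0, 0, 0], [0, 0, 0.01], -1],
    [[0, 0, 0], [0, 0, 0.015], -1],
    [[0, 0, 0], [0, 0, 0.015], -1],
  ],
)

```text
clock: 12.35
eef_pos: [588.2, -201.8, 135.2]
tcp_rot: [-3.141, -0.0, 1.35]
contact_force: [0.6, -0.7, -4.5]
opening: 0.149
grasp_force: 78.5
```

step_arm(
  moves=[
    [[0, 0, 0], [0, 0, 0.005], -1],
    [[0, 0, 0], [0, 0, 0.005], -1],
  ],
)

```text
clock: 12.55
eef_pos: [588.2, -201.8, 134.2]
tcp_rot: [-3.141, 0.0, 1.35]
contact_force: [0.4, -0.8, -4.0]
opening: 0.147
grasp_force: 78.5
```

step_arm(
  moves=[
    [[0, 0, 0], [0, 0, 0.005], -1],
    [[0, 0, 0], [0, 0, 0.005], -1],
  ],
)

```text
clock: 12.75
eef_pos: [588.5, -202.0, 133.9]
tcp_rot: [3.141, 0.0, 1.35]
contact_force: [-2.3, 0.2, 3.6]
opening: 0.145
grasp_force: 79.4
```

step_arm(
  moves=[
    [[0, 0, 0], [0, 0, 0.005], -1],
    [[0, 0, 0], [0, 0, 0.005], -1],
  ],
)

```text
clock: 12.95
eef_pos: [588.6, -202.0, 133.9]
tcp_rot: [3.141, 0.0, 1.35]
contact_force: [-4.7, 0.5, 12.3]
opening: 0.147
grasp_force: 80.9
```

step_arm(
  moves=[
    [[0, 0, 0], [0, 0, -0.005], -1],
    [[0, 0, 0], [0, 0, -0.005], -0.5],
    [[0, 0, 0], [0, 0, -0.005], -0.2],
    [[0, 0, 0], [0, 0, -0.005], 0.2],
    [[0, 0, 0], [0, 0, -0.005], 0.4],
    [[0, 0, 0], [0, 0, -0.005], 0.4],
    [[0, 0, 0], [0, 0, -0.005], 0.4],
  ],
)

```text
clock: 13.65
eef_pos: [588.4, -201.9, 133.2]
tcp_rot: [3.142, 0.0, 1.35]
contact_force: [-0.4, -1.1, -0.5]
opening: 0.699
grasp_force: 0.0
```

step_arm(
  moves=[
    [[0, 0, 0], [0, 0, -0.05], 0.4],
    [[0, 0, 0], [0, 0, -0.12], 0.4],
    [[0, 0, 0], [0, 0, -0.25], 0.4],
    [[0, 0, 0], [0, 0, -0.45], 0.4],
    [[0, 0, 0], [0, 0, -0.65], 0.4],
    [[0, 0, 0], [0, 0, -0.85], 0],
    [[0, 0, 0], [0, 0, -0.85], -1],
  ],
)

```text
clock: 14.35
eef_pos: [591.1, -202.8, 311.3]
tcp_rot: [3.13, 0.001, 1.35]
contact_force: [0.8, 0.4, -0.1]
opening: 0.371
grasp_force: 0.0
```

```bash
python3 go.py 460 200 300 77; python3 -c "
from h import *
save('side','s5.png');save('top','t5.png')
a=cv2.imread('pics/s5.png')[230:420,220:430];b=cv2.imread('pics/s5.png')[120:270,150:300]
cv2.imwrite('pics/c5.png',np.hstack([cv2.resize(a,(440,400)),cv2.resize(b,(360,400))]))"
```

```text
shift [ 1.822 -1.081  0.042] turn [0.014 0.002 0.008]
[ 591.1 -202.8  311.3] [3.13e+00 1.00e-03 1.35e+00] t 14.35 q6 [-0.33  0.28  1.55 -0.    1.3  -0.11] F [ 0.8  0.4 -0.1] [0.04 0.03 0.01] 0.37055844255051007 0.0
```

View pics/c5.png

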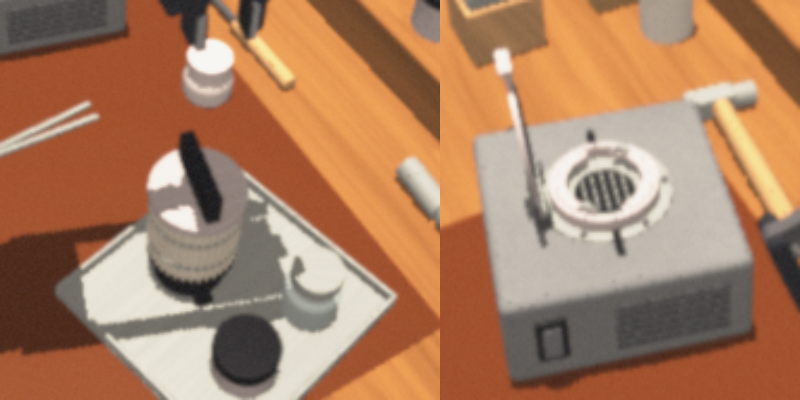

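The cartridge stands upright in the clear half at (195,215) in the left crop, with jar and tin untouched. The collar is empty and the flap still stands open at (520,140) in the right crop. Next I go round behind the flap.

step_arm(
  moves=[
    [[0, 0, 0], [0.1, -0.06, 0], -1],
    [[0, 0, 0], [0.3, -0.17, 0], -1],
    [[0, 0, 0], [0.5, -0.28, 0], -1],
    [[0, 0, 0], [0.7, -0.4, 0], -1],
    [[0, 0, 0], [0.9, -0.52, 0], -1],
    [[0, 0, 0], [1, -0.58, 0], -1],
  ],
)

```text
clock: 15.05
eef_pos: [516.6, 21.4, 302.2]
tcp_rot: [-3.139, -0.0, 1.352]
contact_force: [0.2, -0.6, 0.4]
opening: 0.002
grasp_force: 0.0
```

step_arm(
  moves=[
    [[0, 0, 0], [0.15, -0.09, 0], -1],
    [[0, 0, 0], [0.35, -0.2, 0], -1],
    [[0, 0, 0], [0.55, -0.31, 0], -1],
    [[0, 0, 0], [0.75, -0.43, 0], -1],
    [[0, 0, 0], [0.95, -0.55, 0], -1],
    [[0, 0, 0], [1, -0.6, 0], -1],
    [[0, 0, 0], [1, -0.6, 0], -1],
  ],
)

```text
clock: 15.75
eef_pos: [444.0, 241.3, 302.3]
tcp_rot: [-3.14, 0.001, 1.353]
contact_force: [-0.5, -0.1, 0.1]
opening: -0.001
grasp_force: 0.0
```

```bash
python3 go.py 452 252 214 77; python3 -c "
from h import *
for c in('side','top'):
    save(c,c[0]+'6.png');print(imaging.mark_of(c,'flap_edge'))"
```

```text
shift [0.062 0.028 0.441] turn [-0.002  0.002  0.012]
[444.  241.3 302.3] [-3.140e+00  1.000e-03  1.353e+00] t 15.75 q6 [0.49 0.1  1.8  0.   1.25 0.71] F [-0.5 -0.1  0.1] [-0.    0.01  0.02] -0.0013978166518234902 0.0
[{'xy': [176.2, 142.9], 'conf': 0.52}]
[{'xy': [150.3, 282.1], 'conf': 0.89}]
```

Descend behind the flap, then push along tool +y.

step_arm(
  moves=[
    [[0, 0, 0], [0.06, 0, 0.1], -1],
    [[0, 0, 0], [0.06, 0, 0.25], -1],
    [[0, 0, 0], [0.06, 0, 0.4], -1],
    [[0, 0, 0], [0.06, 0, 0.44], -1],
    [[0, 0, 0], [0.06, 0, 0.44], -1],
  ],
)

```text
clock: 16.45
eef_pos: [448.0, 250.6, 214.4]
tcp_rot: [-3.14, 0.002, 1.349]
contact_force: [0.6, 1.0, 0.8]
opening: 0.004
grasp_force: 0.0
```

step_arm(
  moves=[
    [[0, 0, 0], [0, 0.06, 0], -1],
    [[0, 0, 0], [0, 0.12, 0], -1],
    [[0, 0, 0], [0, 0.17, 0], -1],
    [[0, 0, 0], [0, 0.21, 0], -1],
    [[0, 0, 0], [0, 0.25, 0], -1],
    [[0, 0, 0], [0, 0.29, 0], -1],
    [[0, 0, 0], [0, 0.33, 0], -1],
    [[0, 0, 0], [0, 0.37, 0], -1],
  ],
)

```text
clock: 17.25
eef_pos: [522.8, 235.4, 217.4]
tcp_rot: [3.138, -0.002, 1.35]
contact_force: [0.1, -2.1, 6.4]
opening: -0.003
grasp_force: 2.9
```

```bash
python3 go.py 550 229 214 77; python3 -c "
from h import *
save('side','s7.png');save('top','t7.png')
a=cv2.imread('pics/s7.png')[60:270,130:310];b=cv2.imread('pics/t7.png')[170:320,100:260]
cv2.imwrite('pics/c7.png',np.hstack([cv2.resize(a,(360,420)),cv2.resize(b,(440,420))]))"
```

```text
shift [-0.002  0.14   0.018] turn [ 0.005 -0.002  0.008]
[522.8 235.4 217.4] [ 3.138e+00 -2.000e-03  1.350e+00] t 17.25 q6 [ 0.42  0.29  1.76 -0.    1.09  0.64] F [ 0.1 -2.1  6.4] [-0.35 -0.12 -0.03] -0.0030691031347367483 2.8946919881855138
```

View pics/c7.png

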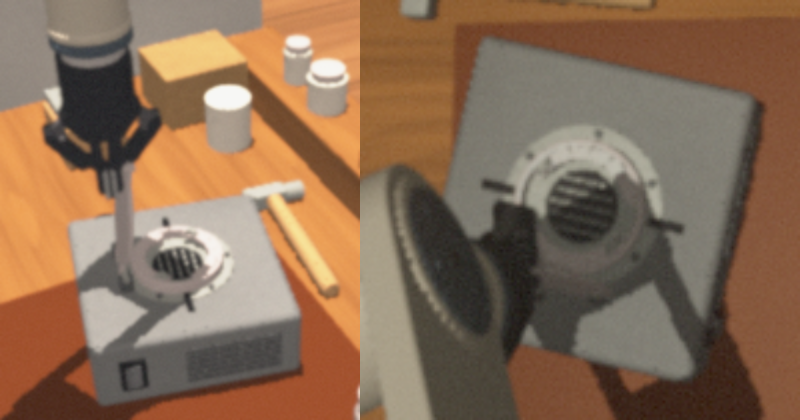

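The fingertips rest against the flap's outer face at (120,180) in the left crop, and it is now about upright. I keep pushing.

step_arm(
  moves=[
    [[0, 0, 0], [0, 0.04, 0], -1],
    [[0, 0, 0], [0, 0.08, 0], -1],
    [[0, 0, 0], [0, 0.12, 0], -1],
    [[0, 0, 0], [0, 0.16, 0], -1],
    [[0, 0, 0], [0, 0.2, 0], -1],
    [[0, 0, 0], [0, 0.22, 0], -1],
    [[0, 0, 0], [0, 0.22, 0], -1],
  ],
)

```text
clock: 18.05
eef_pos: [563.9, 225.8, 215.1]
tcp_rot: [-3.142, 0.0, 1.35]
contact_force: [-0.7, -0.6, 0.4]
opening: 0.002
grasp_force: 0.0
```

step_arm(
  moves=[
    [[0, 0, 0], [0, 0, -0.1], -1],
    [[0, 0, 0], [0, 0, -0.3], -1],
    [[0, 0, 0], [0, -0.2, -0.5], -1],
    [[0, 0, 0], [0, -0.45, -0.6], -1],
    [[0, 0, 0], [0, -0.7, -0.6], -1],
    [[0, 0, 0], [0, -0.9, -0.6], -1],
    [[0, 0, 0], [0, -0.9, -0.6], -1],
  ],
)

```text
clock: 18.75
eef_pos: [382.8, 265.8, 335.8]
tcp_rot: [-3.14, -0.0, 1.353]
contact_force: [0.4, -0.1, -0.0]
opening: 0.001
grasp_force: 0.0
```

```bash
python3 go.py 550 229 214 77; python3 -c "
from h import *
save('side','s8.png');save('top','t8.png')
cv2.imwrite('pics/c8.png',np.hstack([cv2.resize(cv2.imread('pics/s8.png')[:,100:430],(400,509)),cv2.resize(cv2.imread('pics/t8.png')[120:330,100:450],(400,240),).repeat(1,0) if 0 else cv2.copyMakeBorder(cv2.resize(cv2.imread('pics/t8.png')[120:330,100:450],(400,240)),0,269,0,0,0)]))"
```

```text
shift [0.001 0.857 0.607] turn [-0.002 -0.001  0.011]
[382.8 265.8 335.8] [-3.14  -0.     1.353] t 18.75 q6 [0.6  0.01 1.82 0.   1.31 0.82] F [ 0.4 -0.1 -0. ] [-0.07  0.02 -0.01] 0.001368361700269603 0.0
```

View pics/c8.png

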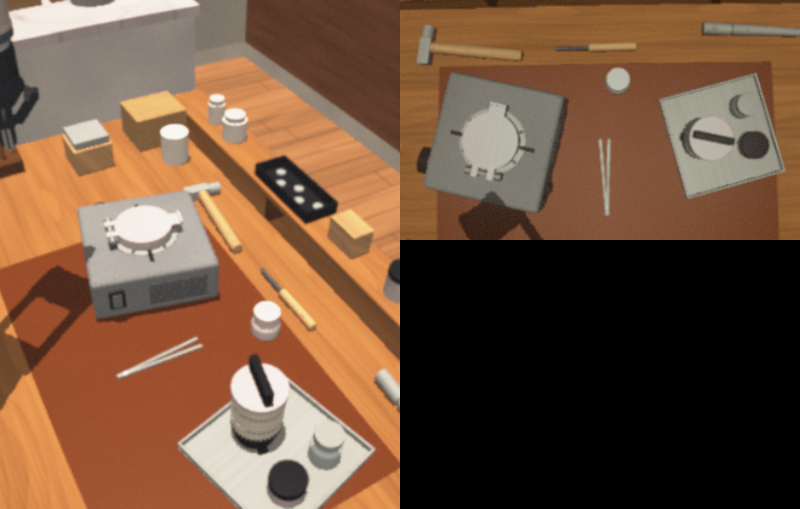

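The flap lies shut over the collar at (145,228), the cartridge stands upright in the tray at (260,405), and the other things are unmoved. The arm is clear.

```bash
python3 -c "
from rig import r
print(r.sign_off())"
```

```text
the job is handed in; nothing more can be done
None
```

The cartridge stands upright on the clear half of the tray, the flap is shut over the empty collar, and the jar, tin and other loose things look untouched in the last pictures; I handed the job in at about 19 s on the robot's clock (limit 67 s).

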